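# Blank off the pump test block and set the coarse pressure ring

## Task

Get the pump rig ready for its blanked-off pressure test: slide the blanking plate, front edge first, into the low slot under the crossbar of the test block until it is fully home against the back stop, and then turn the outer ring of the pressure setter, either way round, until its raised tab lines up with the index block on the housing. Do not turn the inner trim knob, and leave the other things on the bench where they are.

Things in the scene. Friction and masses are not known exactly. Their poses are not given: they have to be found in the camera images.
- plate_mid (a point): Centre (6 mm above the bench) of the loose steel blanking plate, 120 mm long (its x axis, +x is the front edge that goes in first) x 90 mm wide (y) x 12 mm thick, about 0.45 kg, lying flat on the bench in front of the test block. It carries an upright fin behind its middle, towards its rear edge.
- fin_mid (a point): Centre of the plate's fin, to grip or push: 44 mm long (x) x 14 mm thick (y), standing from the plate's top (12 mm above the bench) to 52 mm above the bench; this point is 34 mm above the bench and 20 mm behind plate_mid (plate's -x). Axes as the plate's.
- block: Test block fixed on the bench, blue guides and a steel crossbar. Its origin, at bench height, is where plate_mid must come (home), with the plate's +x along the block's +x, which points into the slot. The plate slides on the bench itself between two guides 96 mm apart (3 mm free each side), 18 mm high, from x = 15 to 75 mm, with a flared lead-in from about x = -9 mm.
- bar_mid (a point): Middle of the crossbar, 36 mm along the block's +x from its origin, 29 mm above the bench. The bar is 40 mm deep (x) and spans the slot; underside 18 mm, top 40 mm above the bench.
- stop_mid (a point): Middle of the back stop's face, 60 mm along the block's +x, 9 mm above the bench; the plate's front edge meets it when home. The stop is 34 mm high; a brass body 50 mm high stands behind it.
- setter: Pressure setter fixed on the bench: grey housing 200 x 200 mm, 50 mm high; origin at bench height on the common upright axis of both knobs. The dark index block (16 mm cube, standing 50 to 66 mm above the bench) lies on its +x side, 83 to 99 mm from the axis.
- index_mark (a point): Point on the setter in front of the index block, 78 mm from the axis along the setter's +x, 66 mm above the bench: where tab_mark must come.
- ring (a joint): Angle of the setter's outer ring (rad), anticlockwise from above, 0 or a multiple of 2 pi = tab at the index block. The ring is an aluminium disc 156 mm in diameter with its top 66 mm above the bench; friction about 0.15 N m holds it where it is left, it can be turned either way, and its stops are more than a full turn away.
- tab_mark (a point): Point at the ring's rim in front of its tab, 78 mm from the axis, 66 mm above the bench.
- tab_mid (a point): Centre of the ring's raised tab, 64 mm from the axis and 81 mm above the bench. The tab is a block 26 mm long radially, 16 mm wide, from the disc's top (66 mm) to 96 mm above the bench. It can be pushed sideways or gripped.
- trim (a joint): Angle of the inner black trim knob (rad, anticlockwise from above); it turns easily and must stay where it is. Round, 60 mm in diameter, with a bar 58 x 14 mm across its top (83 to 103 mm above the bench), on the same axis as the ring.
- trim_end (a point): One end of the trim knob's bar, 29 mm from the axis, 93 mm above the bench.
- sealant: Bystander: bottle 48 mm in diameter, 105 mm tall, standing between setter and block; origin under its centre.
- wrench: Bystander: wrench 170 mm long lying along its x axis; origin under its centre.
- tape: Bystander: roll of tape 96 mm in diameter, 48 mm high, lying flat; origin under its centre.
- gauge: Bystander: pressure gauge lying face up, 72 mm in diameter, 27 mm high, with a stem; origin under the dial's centre.
- fitting: Bystander: brass fitting 40 mm in diameter, 60 mm tall, standing; origin under its centre.
- jar: Bystander: white jar 70 mm in diameter, 80 mm tall, standing; origin under its centre.
Things that resemble listed ones, but are neither listed nor needed, are in the scene too. What is shaped like the part that bears plate_mid but pink, red or turquoise is not meant.

How it is judged:
On the way, in this order (a step that is already met when the one before it is completed fails the run):
1. the blanking plate is fully home under the crossbar (x of plate_mid in the frame of block above -0.005 m and y of plate_mid in the frame of block between -0.008 and 0.008 m and angle between the x axis of plate_mid and the x axis of block, either way round below 0.1 rad and height (world z) of plate_mid below 0.011 m), for 0.2 s.
2. the outer ring's tab is lined up with the index block (horizontal distance between tab_mark and index_mark below 0.008 m), for 0.3 s.
At the end, for the whole second after the job is handed in: The plate lies flat on the bench under the crossbar, its front edge within 5 mm of the back stop, within 8 mm of the slot's centre line and 0.1 rad of its direction, and the ring's tab_mark is within 8 mm (about 6 degrees) of the index_mark, both at rest (all of step 1 and horizontal distance between tab_mark and index_mark below 0.008 m and linear speed of plate below 0.01 m/s and velocity of joint ring between -0.05 and 0.05 rad/s); the robot touches nothing.
It fails at once if the inner trim knob is turned (the end of its bar has moved more than 4 mm, about 8 degrees) (distance of trim_end from where it was at the start of the episode above 0.004 m).
It fails at once if a bystander is moved more than 20 mm (distance of any of sealant, wrench, tape, gauge, fitting, jar from where it was at the start of the episode above 0.02 m).
It also fails if it takes over 64 s, if anything falls off the work surface, if the arm or the gripper's body presses on something with over 40 N, if the wrist force passes 120 N, or if a joint passes its speed limit or range.

## Robot

A 7-joint arm with a two-finger parallel gripper is mounted at the origin on the work surface. World frame = base frame: x ahead of the robot, y to its left, z up, the work surface at z = 0. Lengths are in m, angles in rad, forces in N, time in s.
With the tool pointing down it reaches from about 0.4 to 0.85 m from the base axis. Payload 10.4 kg.
Tool frame: the origin (TCP) lies on the front face of the gripper's body, between the roots of the fingers; the fingertips stand 70 mm ahead of it and the grasp point (between the pads) lies 51 mm ahead of it (grasp_offset is the distance from the TCP to the grasp point, in m); z points along the fingers, y is the direction in which the jaws open and shut (so a half turn about z gives the same grasp; the last joint's range is limited). The gripper opens to 87 mm and grips with 3 to 60 N. Pads are 19 mm wide; open, the fingers measure 117 mm over their backs; the gripper's body (75 mm by 190 mm) begins 51 mm behind the grasp point.
Start: joints at [-1.308, 0.332, -0.065, 1.46, 0.022, 1.35, -0.088], TCP at [0.176, 0.6, 0.292] pointing down, gripper open.
Joint ranges: [-2.6, 2.6], [-0.5, 2.12], [-1.47, 1.34], [0.16, 2.42], [-1.27, 4.41], [0.06, 2.06], [-2.6, 2.6]. Speed limits (rad/s): [2.22, 2.22, 2.79, 2.79, 3.14, 3.14, 3.14].

## Interface

Orientations are given as a unit quaternion [x, y, z, w].
In Python, from bench import * gives the robot as it stands. The module is installed in compiled form; this text tells all that it offers.
- The arm moves only by the tool arm_command, never from a script. Its argument "commands" is a list of rows, each a list of 3 entries, a list of its own where there are three numbers: the opening in per cent of the stroke, from 0 (shut) to 100 (fully open), then the shift along the tool's x, y, z in m, then the turn, a rotation vector about the tool's x, y, z in rad. A call has exactly 10 rows; each row is the pose to reach, as a shift and turn from the pose commanded when the call began, along the tool's axes at that moment; what a row does not reach only later rows make up. A row lasts 1/12 s, in which the tool goes at most 41.7 mm and 7.16 degrees, less where a joint would pass 70% of its speed; a pose out of reach is approached as far as the arm can. A call with a gripper value outside its range is refused whole. The fingers move at their own pace and stop on an object; "squeeze" is the grip in N (left out, the last holds). Time passes only in rows, so rows that repeat a pose let the fingers close, or fill a call up. It gives the time, the measured TCP pose, the force and the opening at its end, in the units of the state.
- read_state(): the state, without advancing time (a new reading comes with each control period).
- camera(name): name is "scene" or "top" or "wrist"; returns a dict with "pixels" (400x640x3 uint8, red, green, blue), "fx", "fy", "cx", "cy" (pixels), "rvec" (rotation vector, rad) and "tvec" (3), from world to camera coordinates, as OpenCV has them; the wrist camera has in their place "mount" (4x4, takes a point from camera to tool coordinates, whose origin is the TCP and whose axes are the flange's). Camera axes: x right, y down, z forward; pixel columns grow to the right and rows downward; lengths in m; the calibration is good to about 2 mm. A picture is of the moment at which its call begins: read the wrist's pose just before it. There is no depth.
- close_job(): hands the job in, once; it reports no verdict.
The state is a dict: "time": time; "joint_positions": joint angles; "joint_vel": joint speeds; "joint_torque": joint torques, N m; "ee_pos": TCP position; "eef_rot": TCP orientation; "ft_force": force on the tool from outside, world axes, zero at the start; "torque": the same for the moment, N m; "width": finger opening in m.
Only numpy, scipy, OpenCV 4.12 (cv2) and the standard library are available. Lean on these libraries where they do the work, as an engineer would, in place of code of your own. Each camera call takes 0.05 s, during which the arm holds its last target.

## Working session

There is one attempt and no reset: what is moved stays moved. The work goes in short steps, Python scripts to look and compute and a tool call to move; the robot and the scene stay as the last step left them, time stands still between calls to the robot, and variables do not carry over. Pictures are saved under pics/ and viewed, and the job is handed in when it is done.

Besides the shell and the picture viewer there is one more tool, called in YAML: its name, and indented under it one key for each argument. arm_command: Moves the arm, as the interface text tells. Its arguments: {"type":"object","properties":{"commands":{"type":"array","items":{"type":"array"}},"squeeze":{"type":"number"}},"required":["commands"]}

```bash
mkdir -p pics
cat > h.py <<'E'
import numpy as np, cv2
from bench import *
from scipy.spatial.transform import Rotation as R
def cam(name,fn=None):
    s=read_state(); c=camera(name)
    if fn: cv2.imwrite('pics/'+fn, c['pixels'][:,:,::-1])
    if name=='wrist':
        T=np.eye(4);T[:3,:3]=R.from_quat(s['eef_rot']).as_matrix();T[:3,3]=s['ee_pos']
        W=T@np.array(c['mount'])   # cam->world
        c['Rw']=W[:3,:3];c['o']=W[:3,3]
    else:
        Rm=cv2.Rodrigues(np.array(c['rvec'],float))[0]
        c['Rw']=Rm.T;c['o']=-Rm.T@np.array(c['tvec']).ravel()
    return c
def ray(c,u,v):
    d=c['Rw']@np.array([(u-c['cx'])/c['fx'],(v-c['cy'])/c['fy'],1]);return c['o'],d
def onz(c,u,v,z):
    o,d=ray(c,u,v);return o+d*(z-o[2])/d[2]
def proj(c,p):
    q=c['Rw'].T@(np.array(p)-c['o']);return np.array([c['fx']*q[0]/q[2]+c['cx'],c['fy']*q[1]/q[2]+c['cy']])
E
python3 - <<'E'
from h import *
np.set_printoptions(precision=4,suppress=True)
for n in ['scene','top','wrist']:
    c=cam(n,n+'0.png');print(n,c['o'],c['fx'],c['Rw'][:,2])
s=read_state();print(s)
E
```

```text
scene [ 1.0288 -0.9937  0.8331] 449.8295588776617 [-0.3737  0.736  -0.5645]
top [ 0.2061 -0.0305  1.5835] 494.89722797579793 [ 0.2047  0.0166 -0.9787]
wrist [0.1085 0.62   0.384 ] 284.24294646725224 [ 0.2468 -0.0738 -0.9663]
{'time': 0.15, 'joint_positions': array([-1.3076,  0.3327, -0.0647,  1.4607,  0.0216,  1.3499, -0.0885]), 'joint_vel': array([ 0.0009, -0.0022,  0.0007, -0.0026,  0.0005, -0.0011, -0.0005]), 'joint_torque': array([  0.001 , -62.3635,   0.0249, -39.0138,  -0.0612,   0.0374,
         0.0001]), 'ee_pos': array([0.1761, 0.5995, 0.2917]), 'eef_rot': array([ 0.1424,  0.9898, -0.0005, -0.    ]), 'ft_force': array([-0.1409, -0.6185, -0.3904]), 'torque': array([ 0.0211, -0.0118, -0.0108]), 'width': 0.08688941901368252}
```

View pics/top0.png

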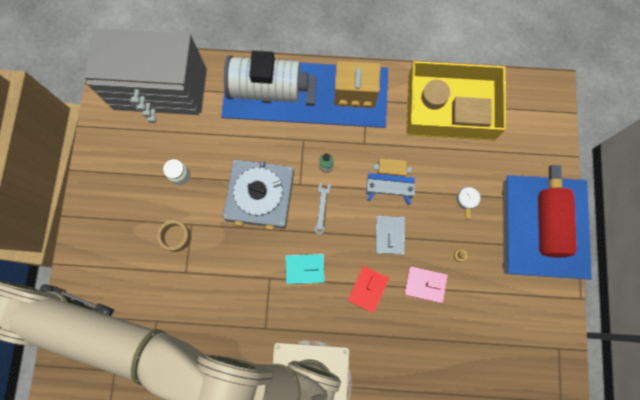

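View pics/scene0.png

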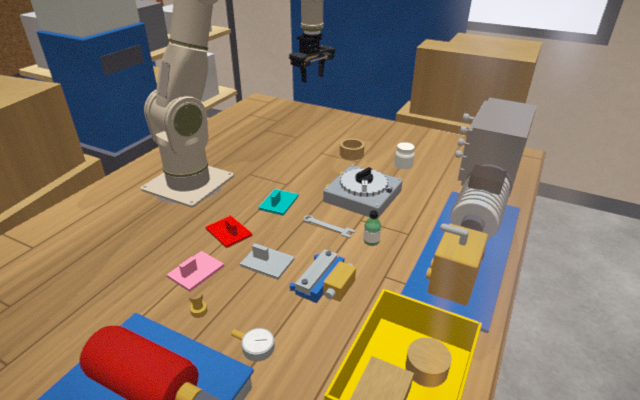

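View pics/wrist0.png

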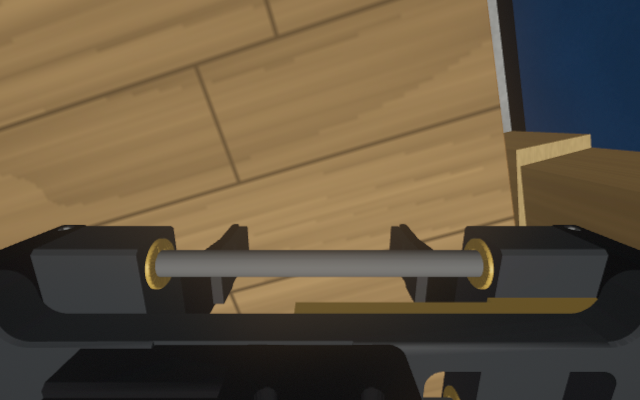

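The top view shows four finned plates: grey (390,235), turquoise (305,268), red (368,289) and pink (427,285). The grey one is meant: it is bare steel and lies in front of the block at (391,185). The setter is at (259,193). I'll confirm both in enlarged crops.

Run:
```python
import cv2,numpy as np
a=cv2.imread('pics/top0.png')
b=cv2.resize(a[150:265,345:435],None,fx=5,fy=5,interpolation=cv2.INTER_CUBIC)
d=cv2.resize(a[150:235,215:300],None,fx=6.5,fy=6.5,interpolation=cv2.INTER_CUBIC)
cv2.imwrite('pics/c1.png',b);cv2.imwrite('pics/c2.png',d)
a=cv2.imread('pics/scene0.png')
cv2.imwrite('pics/c3.png',cv2.resize(a[155:305,235:415],None,fx=4,fy=4,interpolation=cv2.INTER_CUBIC))
```

```text
(no output)
```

View pics/c1.png

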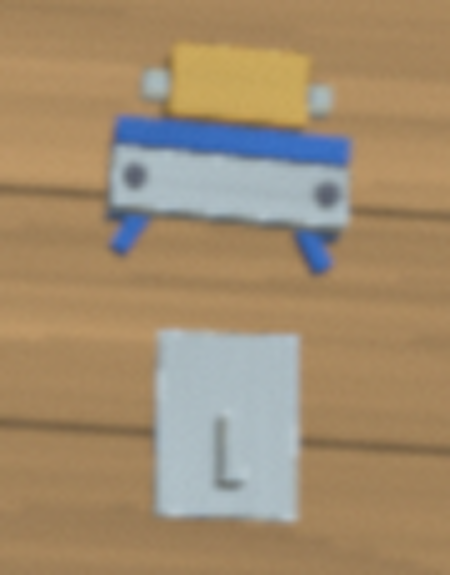

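View pics/c2.png

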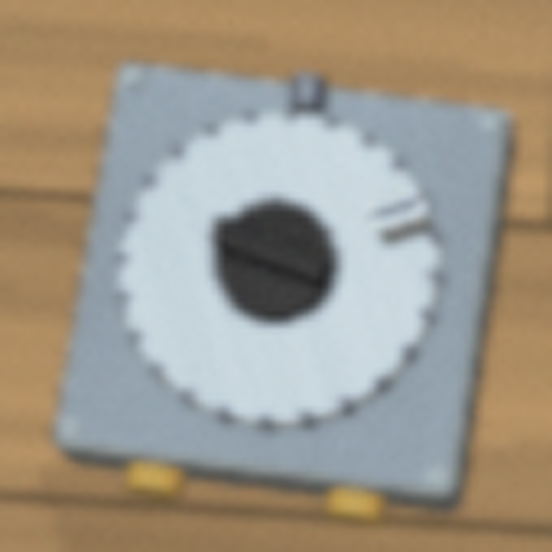

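View pics/c3.png

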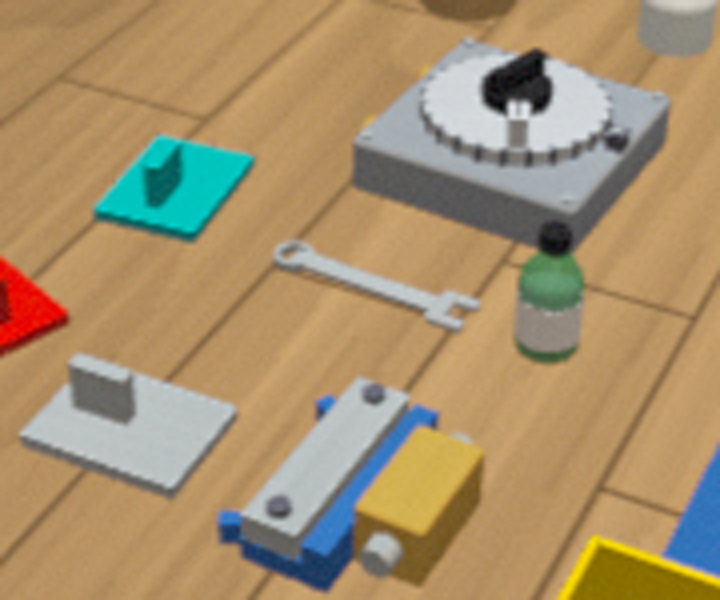

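```bash
cat > m.py <<'E'
from h import *
np.set_printoptions(precision=4,suppress=True)
c=cam('top');im=c['pixels'];hsv=cv2.cvtColor(im,cv2.COLOR_RGB2HSV)
def comp(mask,box):
    m=np.zeros_like(mask);x0,y0,x1,y1=box;m[y0:y1,x0:x1]=mask[y0:y1,x0:x1]
    cs,_=cv2.findContours(m,cv2.RETR_EXTERNAL,cv2.CHAIN_APPROX_NONE);return max(cs,key=cv2.contourArea)
grey=((hsv[...,1]<60)&(hsv[...,2]>110)).astype(np.uint8)
blue=((hsv[...,0]>100)&(hsv[...,0]<130)&(hsv[...,1]>130)).astype(np.uint8)
def rect(ct,z):
    P=np.array([onz(c,p[0][0],p[0][1],z)[:2] for p in ct],np.float32)
    r=cv2.minAreaRect(P);return r
def show(n,r): print(n,np.array(r[0]),np.array(r[1]),r[2])
show('plate',rect(comp(grey,(365,210,415,262)),.012))
show('bar',rect(comp(grey,(362,168,420,200)),.040))
show('housing',rect(comp(grey,(215,150,300,235)),.05))
E
python3 - <<'E'
from m import *
print(hsv[235,380],hsv[187,385],hsv[200,275],hsv[200,240])
# dark items on setter
sub=im[150:235,215:300]
dark=(im.max(2)<75).astype(np.uint8)
n,l,st,ce=cv2.connectedComponentsWithStats(dark[150:235,215:300])
for i in range(1,n):
    if st[i,4]>5: print(st[i],ce[i]+[215,150])
E
```

```text
plate [ 0.4738 -0.23  ] [0.1226 0.0962] 0.9913211464881897
bar [ 0.6216 -0.2217] [0.1557 0.0854] 88.52997589111328
housing [0.5795 0.1989] [0.2022 0.2044] 86.35425567626953
[ 98  29 196] [ 98  27 188] [101  23 222] [ 99  23 221]
[ 34  32  17  17 221] [256.8009 189.7964]
```

The crops confirm it: the grey steel plate has its fin towards the rear, facing the blue/steel test block. The tab is on the right of the ring at (277,183) and the index block is at the top at (262,163). I'll get closer wrist views, setter first and then block.

arm_command:
  commands:
    - [100,[-0.03,-0.013,-0.003],[0,0,-0.05]]
    - [100,[-0.065,-0.028,-0.006],[0,0,-0.1]]
    - [100,[-0.1,-0.043,-0.01],[0,0,-0.15]]
    - [100,[-0.135,-0.058,-0.014],[0,0,-0.2]]
    - [100,[-0.17,-0.073,-0.017],[0,0,-0.25]]
    - [100,[-0.205,-0.088,-0.02],[0,0,-0.286]]
    - [100,[-0.24,-0.103,-0.024],[0,0,-0.286]]
    - [100,[-0.275,-0.118,-0.027],[0,0,-0.286]]
    - [100,[-0.31,-0.133,-0.03],[0,0,-0.286]]
    - [100,[-0.345,-0.148,-0.033],[0,0,-0.286]]

```text
time: 1.03
ee_pos: [0.4666, 0.3589, 0.3255]
eef_rot: [-0.0, 1.0, 0.0, 0.0]
ft_force: [1.0, 0.3, -0.9]
width: 0.087
```

arm_command:
  commands:
    - [100,[-0.028,-0.023,-0.003],[0,0,0]]
    - [100,[-0.056,-0.046,-0.006],[0,0,0]]
    - [100,[-0.084,-0.07,-0.009],[0,0,0]]
    - [100,[-0.112,-0.093,-0.012],[0,0,0]]
    - [100,[-0.14,-0.116,-0.015],[0,0,0]]
    - [100,[-0.165,-0.137,-0.015],[0,0,0]]
    - [100,[-0.185,-0.153,-0.015],[0,0,0]]
    - [100,[-0.193,-0.16,-0.015],[0,0,0]]
    - [100,[-0.193,-0.16,-0.015],[0,0,0]]
    - [100,[-0.193,-0.16,-0.015],[0,0,0]]

```text
time: 1.87
ee_pos: [0.6581, 0.201, 0.3398]
eef_rot: [-0.0, 1.0, 0.0, -0.0]
ft_force: [-1.1, 0.8, -0.4]
width: 0.0868
```

Run:
```python
from h import *
c=cam('wrist','w1.png');import pickle;c['pixels']=np.array(c['pixels']);pickle.dump(c,open('w1.pkl','wb'))
print(read_state()['ee_pos'],read_state()['joint_vel'])
```

```text
[0.65758441 0.20206023 0.34010508] [-1.44822129e-02 -1.27281653e-02 -7.56148756e-03  4.29293325e-03
 -5.49440843e-04  7.22364173e-07  1.86617579e-03]
```

View pics/w1.png

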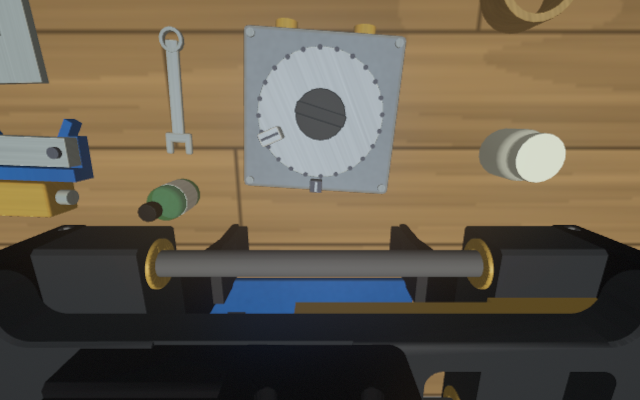

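The wrist view shows the setter clearly: axis about (320,114), tab (271,135), index (316,185). On to the block.

arm_command:
  commands:
    - [100,[0,-0.025,0],[0,0,0]]
    - [100,[0,-0.065,0],[0,0,0]]
    - [100,[0,-0.105,0],[0,0,0]]
    - [100,[0,-0.145,0],[0,0,0]]
    - [100,[0,-0.185,0],[0,0,0]]
    - [100,[0,-0.225,0],[0,0,0]]
    - [100,[0,-0.265,0],[0,0,0]]
    - [100,[0,-0.305,0],[0,0,0]]
    - [100,[0,-0.345,0],[0,0,0]]
    - [100,[0,-0.38,0],[0,0,0]]

```text
time: 2.75
ee_pos: [0.6581, -0.1798, 0.3408]
eef_rot: [-0.001, 1.0, 0.0, 0.0]
ft_force: [0.0, -0.0, 0.8]
width: 0.087
```

arm_command:
  commands:
    - [100,[0,-0.03,0],[0,0,0]]
    - [100,[0,-0.04,0],[0,0,0]]
    - [100,[0,-0.04,0],[0,0,0]]
    - [100,[0,-0.04,0],[0,0,0]]
    - [100,[0,-0.04,0],[0,0,0]]
    - [100,[0,-0.04,0],[0,0,0]]
    - [100,[0,-0.04,0],[0,0,0]]
    - [100,[0,-0.04,0],[0,0,0]]
    - [100,[0,-0.04,0],[0,0,0]]
    - [100,[0,-0.04,0],[0,0,0]]

```text
time: 3.58
ee_pos: [0.6587, -0.2192, 0.3402]
eef_rot: [-0.0, 1.0, 0.0, 0.0]
ft_force: [-0.1, -0.4, 0.3]
width: 0.087
```

Run:
```python
from h import *
c=cam('wrist','w2.png');import pickle;c['pixels']=np.array(c['pixels']);pickle.dump(c,open('w2.pkl','wb'))
print(read_state()['ee_pos'],read_state()['eef_rot'])
cv2.imwrite('pics/w2c.png',cv2.resize(c['pixels'][:240,200:460,::-1],None,fx=3,fy=2.5))
```

```text
[ 0.65862195 -0.21935483  0.34021699] [-1.90046057e-04  9.99999980e-01  5.63375603e-05 -4.55006529e-06]
```

View pics/w2.png

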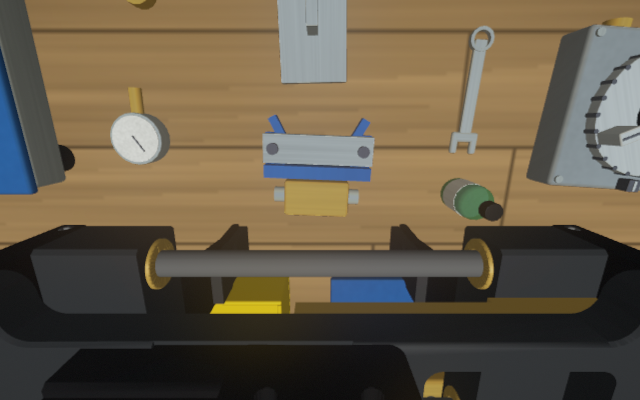

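The block's bar is at about (319,150), and the plate's front edge is at row 82, columns 281–346, with the fin at (312,12). Next I measure them.

```bash
cat > m2.py <<'E'
from h import *; import pickle
np.set_printoptions(precision=4,suppress=True)
def comp(mask,box):
    m=np.zeros_like(mask);x0,y0,x1,y1=box;m[y0:y1,x0:x1]=mask[y0:y1,x0:x1]
    m=cv2.morphologyEx(m,cv2.MORPH_CLOSE,np.ones((5,5)))
    cs,_=cv2.findContours(m,cv2.RETR_EXTERNAL,cv2.CHAIN_APPROX_NONE);return max(cs,key=cv2.contourArea)
def W(c,ct,z): return np.array([onz(c,p[0][0],p[0][1],z)[:2] for p in ct],np.float32)
E
python3 - <<'E'
from m2 import *
c=pickle.load(open('w2.pkl','rb'));im=c['pixels'];hsv=cv2.cvtColor(im,cv2.COLOR_RGB2HSV)
grey=((hsv[...,1]<60)&(hsv[...,2]>130)).astype(np.uint8)
pc=comp(grey,(260,0,365,95)); P=W(c,pc,.012)
r=cv2.minAreaRect(P);print('plate part',r, cv2.boxPoints(r))
bc=comp(grey,(255,115,385,168));r=cv2.minAreaRect(W(c,bc,.040));print('bar',r);print(cv2.boxPoints(cv2.minAreaRect(bc)))
brass=((hsv[...,0]>12)&(hsv[...,0]<30)&(hsv[...,1]>150)&(hsv[...,2]>120)).astype(np.uint8)
# bolts
dark=(im.max(2)<105).astype(np.uint8)
n,l,st,ce=cv2.connectedComponentsWithStats(dark[132:165,258:380])
for i in range(1,n):
    if st[i,4]>30: print('bolt',st[i],ce[i]+[258,132],onz(c,*(ce[i]+[258,132]),.042))
# vis
v=im[:230,230:410,::-1].copy()
cv2.drawContours(v,[pc-[230,0],bc-[230,0]],-1,(0,0,255),1)
cv2.imwrite('pics/v2.png',cv2.resize(v,None,fx=3,fy=2.6))
c=pickle.load(open('w1.pkl','rb'));im=c['pixels'];hsv=cv2.cvtColor(im,cv2.COLOR_RGB2HSV)
cv2.imwrite('pics/w1c.png',cv2.resize(im[15:205,235:415,::-1],None,fx=3.1,fy=3.1,interpolation=cv2.INTER_CUBIC))
E
```

```text
plate part ((0.4841647744178772, -0.22716066241264343), (0.09976688027381897, 0.08997481316328049), 1.2951894998550415) [[ 0.4333 -0.1833]
 [ 0.4353 -0.2733]
 [ 0.5351 -0.271 ]
 [ 0.533  -0.1811]]
bar ((0.6209400296211243, -0.219845250248909), (0.05390467494726181, 0.15267464518547058), 0.03341963142156601)
[[262. 167.]
 [262. 127.]
 [374. 127.]
 [374. 167.]]
```

View pics/v2.png

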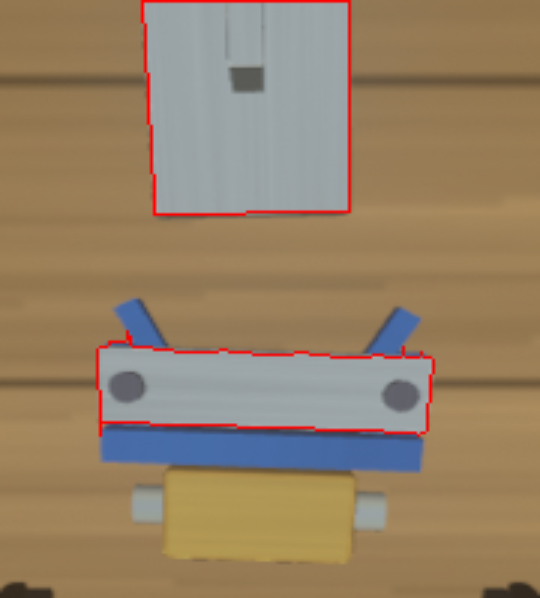

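View pics/w1c.png

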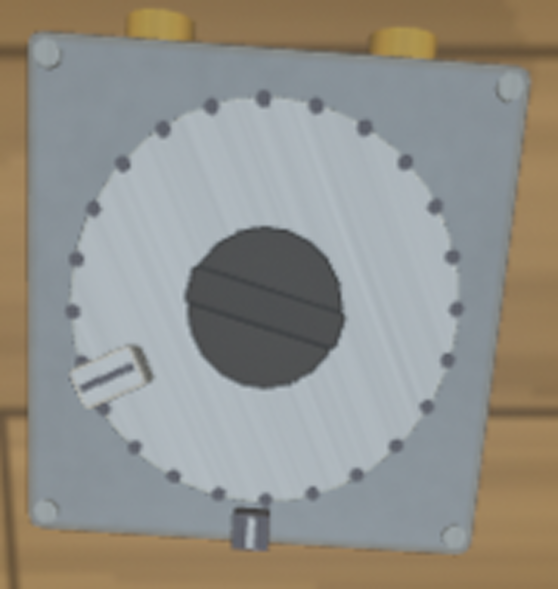

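Run:
```python
from m2 import *
c=pickle.load(open('w2.pkl','rb'));im=c['pixels'];hsv=cv2.cvtColor(im,cv2.COLOR_RGB2HSV)
for z in(.040,.043):
  a=onz(c,230+127/3,387/2.6,z);b=onz(c,230+401/3,396/2.6,z);d=a-b
  print('bolts mid',(a+b)/2,'sep',np.linalg.norm(d),'yaw',np.degrees(np.arctan2(d[1],d[0])))
# bar edges z .04
for q in [((98,346),(433,358)),((100,423),(428,433))]:
  A,B=[onz(c,230+u/3,v/2.6,.04) for u,v in q];d=A-B;print('baredge',A,B,np.degrees(np.arctan2(d[1],d[0])), (A+B)/2)
for q in [((102,461),(421,471))]:
  A,B=[onz(c,230+u/3,v/2.6,.034) for u,v in q];d=A-B;print('stop rear top',A,B,np.degrees(np.arctan2(d[1],d[0])))
grey=((hsv[...,1]<60)&(hsv[...,2]>130)).astype(np.uint8)
ct=comp(grey,(260,0,365,95));P=W(c,ct,.012);px=ct[:,0]
def fit(s):
  vx,vy,x,y=cv2.fitLine(P[s],cv2.DIST_HUBER,0,.01,.01).ravel();return np.array([x,y]),np.degrees(np.arctan2(vy,vx))
L=(px[:,0]<300)&(px[:,1]>4)&(px[:,1]<76);Rr=(px[:,0]>330)&(px[:,1]>4)&(px[:,1]<76);F=(px[:,1]>76)&(px[:,0]>287)&(px[:,0]<340)
for n,s in(('L',L),('R',Rr),('F',F)):print(n,fit(s))
for u,v in((228,5),(264,5),(228,66),(264,66)):print('fin top',onz(c,230+u/3,v/2.6,.052))
# setter
c=pickle.load(open('w1.pkl','rb'))
g=lambda u,v:(235+u/3.1,15+v/3.1)
pts=[(264,97),(211,105),(163,128),(122,163),(93,208),(76,259),(72,311),(81,361),(134,447),(173,476),(218,493),(265,499),(312,493),(357,475),(396,446),(427,406),(447,360),(456,309),(452,257),(435,206),(405,161),(365,127),(316,105)]
for z in(.066,):
  Q=np.array([onz(c,*g(*p),z)[:2] for p in pts]);A=np.c_[2*Q,np.ones(len(Q))];s=np.linalg.lstsq(A,(Q**2).sum(1),rcond=None)[0]
  print('ring c',s[:2],'r',np.sqrt(s[2]+s[:2]@s[:2]))
  ctr=s[:2]
cor=[onz(c,*g(*p),.05)[:2] for p in((45,53),(512,86),(455,537),(45,512))];print('screws',cor,np.mean(cor,0))
ix=onz(c,*g(250,513),.066)[:2];ix2=onz(c,*g(250,528),.066)[:2];print('index front-top',ix,ix2,np.degrees(np.arctan2(*(ix2-ctr)[::-1])),np.linalg.norm(ix2-ctr))
t=[onz(c,*g(*p),.096)[:2] for p in((82,378),(133,368))];print('tab line',t)
t0=[onz(c,*g(*p),.096)[:2] for p in((71,378),(135,346),(151,375),(91,408))];m=np.mean(t0,0);print(t0,m,np.linalg.norm(m-ctr),np.degrees(np.arctan2(*(m-ctr)[::-1])))
for p in ((45,53),(512,86)),((45,512),(455,537)):
  a,b=[onz(c,*g(*q),.05)[:2] for q in p];print('screw yaw',np.degrees(np.arctan2(*(a-b)[::-1])))
```

```text
bolts mid [ 0.6253 -0.2195  0.04  ] sep 0.12509356013008086 yaw -92.11628986040638
bolts mid [ 0.625  -0.2195  0.043 ] sep 0.12413797903876624 yaw -92.1162898604064
baredge [ 0.602  -0.2942  0.04  ] [ 0.608  -0.1434  0.04  ] -92.27877239094276 [ 0.605  -0.2188  0.04  ]
baredge [ 0.6419 -0.2953  0.04  ] [ 0.6472 -0.1437  0.04  ] -91.98788202825983 [ 0.6446 -0.2195  0.04  ]
stop rear top [ 0.6636 -0.2965  0.034 ] [ 0.6691 -0.1449  0.034 ] -92.07334809988072
L (array([ 0.4823, -0.2715], dtype=float32), np.float32(1.3187464))
R (array([ 0.4822, -0.1823], dtype=float32), np.float32(1.4464786))
F (array([ 0.5335, -0.2274], dtype=float32), np.float32(-88.5653))
fin top [ 0.4518 -0.2336  0.052 ]
fin top [ 0.4518 -0.2196  0.052 ]
fin top [ 0.4762 -0.2339  0.052 ]
fin top [ 0.4762 -0.2196  0.052 ]
ring c [0.5783 0.2036] r 0.0767258121349055
screws [array([0.4821, 0.1183]), array([0.4936, 0.3007]), array([0.6749, 0.2886]), array([0.6636, 0.107 ])] [0.5785 0.2037]
index front-top [0.6608 0.1977] [0.6673 0.1976] -3.798603915553379 0.08923925021789007
tab line [array([0.6035, 0.1354]), array([0.5999, 0.1546])]
[array([0.6035, 0.1313]), array([0.5919, 0.1556]), array([0.6024, 0.1612]), array([0.6146, 0.1382])] [0.6031 0.1466] 0.06217884146124723 -66.4531032208146
screw yaw -93.61953890559059
screw yaw -93.55899635747285
```

Measured poses:
- Block origin ≈ (0.589, −0.218), yaw −2.1°.
- Plate_mid ≈ (0.4735, −0.228), yaw +1.4°.
- Fin_mid ≈ (0.4537, −0.2276).
- Setter axis ≈ (0.5784, 0.2036), index at −3.7°, tab at −66.5°.

Going to grasp the fin.

arm_command:
  commands:
    - [100,[0.02,-0.001,0.01],[0,0,-0.005]]
    - [100,[0.048,-0.002,0.03],[0,0,-0.01]]
    - [100,[0.076,-0.003,0.055],[0,0,-0.015]]
    - [100,[0.104,-0.004,0.08],[0,0,-0.02]]
    - [100,[0.132,-0.005,0.105],[0,0,-0.024]]
    - [100,[0.16,-0.007,0.13],[0,0,-0.024]]
    - [100,[0.185,-0.008,0.155],[0,0,-0.024]]
    - [100,[0.2,-0.0085,0.18],[0,0,-0.024]]
    - [100,[0.205,-0.0085,0.195],[0,0,-0.024]]
    - [100,[0.205,-0.0085,0.2],[0,0,-0.024]]

```text
time: 4.47
ee_pos: [0.4512, -0.2279, 0.1382]
eef_rot: [-0.011, 1.0, 0.001, -0.002]
ft_force: [-0.1, 0.0, 0.3]
width: 0.0871
```

arm_command:
  commands:
    - [100,[0,0,0.01],[0,0,0]]
    - [100,[0,0,0.025],[0,0,0]]
    - [100,[0,0,0.04],[0,0,0]]
    - [100,[0,0,0.049],[0,0,0]]
    - [100,[0,0,0.053],[0,0,0]]
    - [100,[0,0,0.053],[0,0,0]]
    - [30,[0,0,0.053],[0,0,0]]
    - [30,[0,0,0.053],[0,0,0]]
    - [30,[0,0,0.053],[0,0,0]]
    - [30,[0,0,0.053],[0,0,0]]

```text
time: 5.3
ee_pos: [0.454, -0.2282, 0.0878]
eef_rot: [-0.012, 1.0, -0.0, 0.001]
ft_force: [-0.3, -0.5, 0.2]
width: 0.0678
```

Run:
```python
from h import *
s=read_state();print(s['ee_pos'],s['eef_rot'],s['width'],s['ft_force'],s['time'])
c=cam('scene','s3.png')
a=c['pixels'][190:310,200:370,::-1];cv2.imwrite('pics/s3c.png',cv2.resize(a,None,fx=4.5,fy=4.5))
```

```text
[ 0.45396646 -0.22818729  0.08779374] [-1.20945751e-02  9.99926715e-01 -6.05726453e-05  5.30707536e-04] 0.06784018241901797 [-0.25076333 -0.53729511  0.20289179] 5.3
```

View pics/s3c.png

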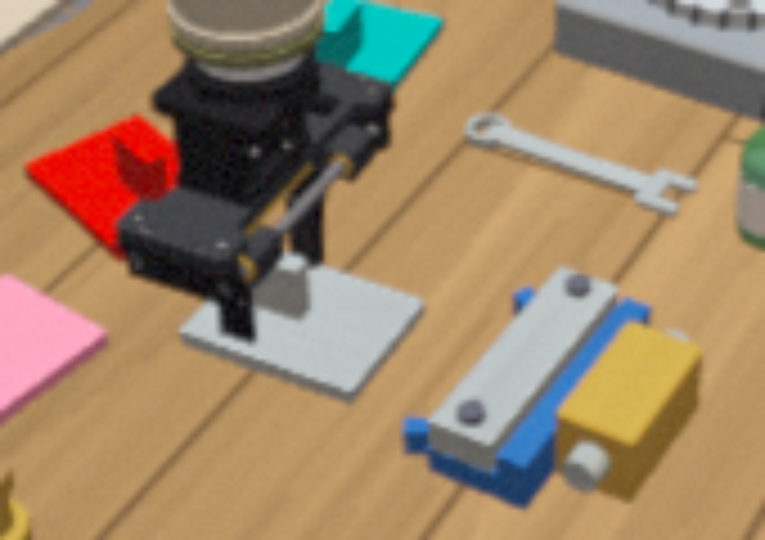

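The fingers straddle the fin with nothing touching, so I close gently.

arm_command:
  commands:
    - [12,[0,0,0],[0,0,0]]
    - [10,[0,0,0],[0,0,0]]
    - [5,[0,0,0],[0,0,0]]
    - [5,[0,0,0],[0,0,0]]
    - [5,[0,0,0],[0,0,0]]
    - [5,[0,0,0],[0,0,0]]
    - [5,[0,0,0],[0,0,0]]
    - [5,[0,0,0],[0,0,0]]
    - [5,[0,0,0],[0,0,0]]
    - [5,[0,0,0],[0,0,0]]
  squeeze: 15

```text
time: 6.18
ee_pos: [0.4536, -0.2281, 0.0872]
eef_rot: [-0.012, 1.0, 0.0, 0.0]
ft_force: [0.3, 0.1, -0.1]
width: 0.0141
```

arm_command:
  commands:
    - [5,[-0.002,0.002,0],[0,0,0.01]]
    - [5,[-0.004,0.004,0],[0,0,0.02]]
    - [5,[-0.007,0.006,0],[0,0,0.03]]
    - [5,[-0.009,0.008,0],[0,0,0.04]]
    - [5,[-0.012,0.01,0],[0,0,0.05]]
    - [5,[-0.014,0.012,0],[0,0,0.061]]
    - [5,[-0.016,0.0138,0],[0,0,0.061]]
    - [5,[-0.017,0.0141,0],[0,0,0.061]]
    - [5,[-0.017,0.0141,0],[0,0,0.061]]
    - [5,[-0.017,0.0141,0],[0,0,0.061]]

```text
time: 7.02
ee_pos: [0.4705, -0.2131, 0.0872]
eef_rot: [0.018, 1.0, 0.0, 0.0]
ft_force: [-0.7, 0.5, 1.6]
width: 0.0145
```

Run:
```python
from h import *
s=read_state();print(s['ee_pos'],R.from_quat(s['eef_rot']).as_matrix()[:,:2].round(4),s['width'],s['ft_force'],s['time'])
c=cam('scene','s4.png');a=c['pixels'][200:310,230:370,::-1];cv2.imwrite('pics/s4c.png',cv2.resize(a,None,fx=5,fy=5))
c=cam('top','t4.png');a=c['pixels'][150:260,345:435,::-1];cv2.imwrite('pics/t4c.png',cv2.resize(a,None,fx=5,fy=5))
```

```text
[ 0.47048928 -0.21306328  0.08718701] [[-9.993e-01  3.620e-02]
 [ 3.620e-02  9.993e-01]
 [-2.000e-04  7.000e-04]] 0.014469939966177145 [-0.70387078  0.51169981  1.64917552] 7.0167
```

View pics/s4c.png

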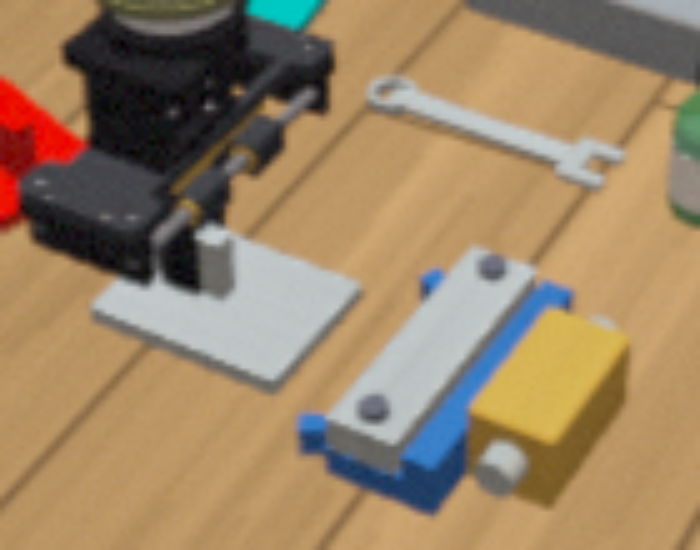

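View pics/t4c.png

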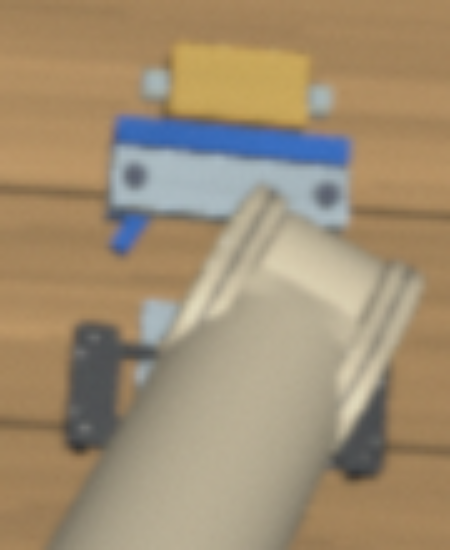

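The plate followed the turn and is on the slot axis. Sliding in.

arm_command:
  commands:
    - [5,[-0.006,0,0],[0,0,0]]
    - [5,[-0.012,0,0],[0,0,0]]
    - [5,[-0.018,0,0],[0,0,0]]
    - [5,[-0.024,0,0],[0,0,0]]
    - [5,[-0.03,0,0],[0,0,0]]
    - [5,[-0.036,0,0],[0,0,0]]
    - [5,[-0.042,0,0],[0,0,0]]
    - [5,[-0.048,0,0],[0,0,0]]
    - [5,[-0.054,0,0],[0,0,0]]
    - [5,[-0.06,0,0],[0,0,0]]

```text
time: 7.95
ee_pos: [0.5308, -0.2158, 0.0872]
eef_rot: [0.018, 1.0, 0.0, -0.0]
ft_force: [-5.0, 0.0, 3.4]
width: 0.0138
```

arm_command:
  commands:
    - [5,[-0.004,0,0],[0,0,0]]
    - [5,[-0.008,0,0],[0,0,0]]
    - [5,[-0.012,0,0],[0,0,0]]
    - [5,[-0.016,0,0],[0,0,0]]
    - [5,[-0.02,0,0],[0,0,0]]
    - [5,[-0.024,0,0],[0,0,0]]
    - [5,[-0.028,0,0],[0,0,0]]
    - [5,[-0.031,0,0],[0,0,0]]
    - [5,[-0.034,0,0],[0,0,0]]
    - [5,[-0.036,0,0],[0,0,0]]

```text
time: 8.78
ee_pos: [0.5666, -0.2171, 0.0872]
eef_rot: [0.018, 1.0, 0.0, 0.0]
ft_force: [-3.4, 0.6, 3.4]
width: 0.0137
```

Smooth so far. The last few mm go slowly until contact with the stop.

arm_command:
  commands:
    - [5,[-0.001,0,0],[0,0,0]]
    - [5,[-0.0015,0,0],[0,0,0]]
    - [5,[-0.002,0,0],[0,0,0]]
    - [5,[-0.0025,0,0],[0,0,0]]
    - [5,[-0.003,0,0],[0,0,0]]
    - [5,[-0.0035,0,0],[0,0,0]]
    - [5,[-0.004,0,0],[0,0,0]]
    - [5,[-0.0045,0,0],[0,0,0]]
    - [5,[-0.005,0,0],[0,0,0]]
    - [5,[-0.005,0,0],[0,0,0]]

```text
time: 9.62
ee_pos: [0.5687, -0.2173, 0.087]
eef_rot: [0.019, 1.0, 0.001, -0.003]
ft_force: [-15.9, 4.0, 13.6]
width: 0.0143
```

Force rose to about 16 N and the TCP stopped at x = 0.5687, against 0.569 predicted, so the plate is on the stop. Back off the target slightly, release and rise.

arm_command:
  commands:
    - [5,[0.002,0,0],[0,0,0]]
    - [5,[0.0025,0,0],[0,0,0]]
    - [60,[0.0025,0,0],[0,0,0]]
    - [60,[0.0025,0,0],[0,0,0]]
    - [60,[0.0025,0,0],[0,0,0]]
    - [60,[0.0025,0,0],[0,0,0]]
    - [60,[0.0025,0,0],[0,0,0]]
    - [60,[0.0025,0,-0.01],[0,0,0]]
    - [60,[0.0025,0,-0.03],[0,0,0]]
    - [60,[0.0025,0,-0.06],[0,0,0]]

```text
time: 10.45
ee_pos: [0.5675, -0.2168, 0.1464]
eef_rot: [0.018, 1.0, 0.0, -0.002]
ft_force: [0.4, 0.7, 0.4]
width: 0.0511
```

arm_command:
  commands:
    - [60,[-0.01,0,-0.04],[0,0,0]]
    - [60,[-0.03,0,-0.08],[0,0,0]]
    - [60,[-0.06,0,-0.11],[0,0,0]]
    - [60,[-0.08,0,-0.13],[0,0,0]]
    - [60,[-0.085,0,-0.14],[0,0,0]]
    - [60,[-0.085,0,-0.14],[0,0,0]]
    - [60,[-0.085,0,-0.14],[0,0,0]]
    - [60,[-0.085,0,-0.14],[0,0,0]]
    - [60,[-0.085,0,-0.14],[0,0,0]]
    - [60,[-0.085,0,-0.14],[0,0,0]]

```text
time: 11.28
ee_pos: [0.6528, -0.2204, 0.2864]
eef_rot: [0.019, 1.0, 0.0, -0.001]
ft_force: [-0.3, -0.0, 0.3]
width: 0.0526
```

Run:
```python
from h import *
import pickle
c=cam('wrist','w5.png');c['pixels']=np.array(c['pixels']);pickle.dump(c,open('w5.pkl','wb'));print(read_state()['ee_pos'],read_state()['time'])
cv2.imwrite('pics/w5c.png',cv2.resize(c['pixels'][:230,200:440,::-1],None,fx=3,fy=2.6))
```

```text
[ 0.65296423 -0.22035335  0.28657486] 11.3333
```

View pics/w5c.png

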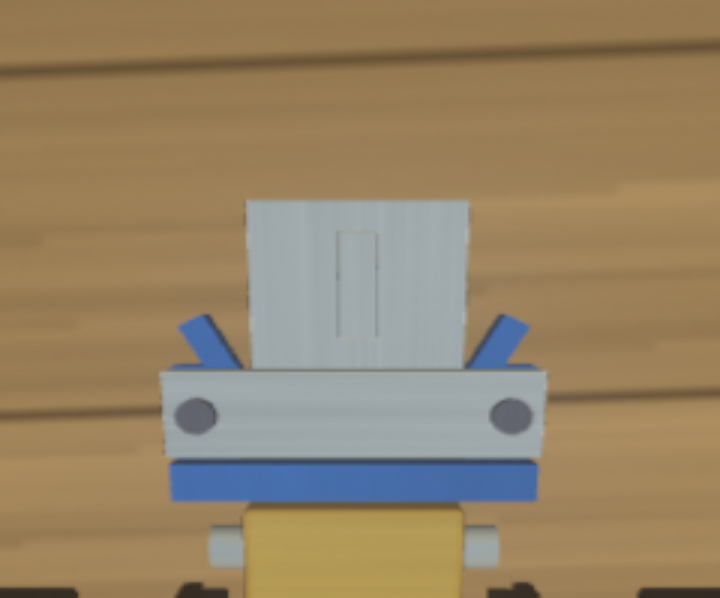

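Run:
```python
from m2 import *
c=pickle.load(open('w5.pkl','rb'))
g=lambda u,v:(200+u/3,v/2.6)
r=(onz(c,*g(248,201),.012)+onz(c,*g(469,201),.012))/2
b=(onz(c,*g(195,416),.0425)+onz(c,*g(512,416),.0425))/2
b2=(onz(c,*g(353,371),.04)+onz(c,*g(353,458),.04))/2
print(r,b,b2,'plate_x_in_block~',36-1000*(b[0]-r[0])+60,36-1000*(b2[0]-r[0])+60)
# setter approach: arc in world
ctr=np.array([.5784,.2036])
for a in (-66.5,-3.7):
  t=np.radians(a);print(a,ctr+.064*np.array([np.cos(t),np.sin(t)]))
s=read_state();print(s['joint_positions'])
```

```text
[ 0.5296 -0.2142  0.012 ] [ 0.6247 -0.2197  0.0425] [ 0.6247 -0.2199  0.04  ] plate_x_in_block~ 0.836271006074 0.9163356549070301
-66.5 [0.6039 0.1449]
-3.7 [0.6423 0.1995]
[-0.0121  0.4962  0.4025  1.2931 -0.1908  1.3908  1.9146]
```

The plate is home: about 1 mm from nominal in x and centred, consistent with contact on the stop. Next, over the tab with the tool turned so the jaws close tangentially.

arm_command:
  commands:
    - [60,[0.004,0.025,0],[0,0,0.1]]
    - [60,[0.01,0.06,0],[0,0,0.22]]
    - [60,[0.017,0.098,0],[0,0,0.34]]
    - [60,[0.024,0.136,0],[0,0,0.46]]
    - [60,[0.03,0.174,0],[0,0,0.58]]
    - [60,[0.037,0.212,0],[0,0,0.7]]
    - [60,[0.043,0.25,0],[0,0,0.82]]
    - [60,[0.05,0.288,0],[0,0,0.94]]
    - [60,[0.056,0.325,0.01],[0,0,1.05]]
    - [60,[0.063,0.355,0.02],[0,0,1.126]]

```text
time: 12.17
ee_pos: [0.603, 0.14, 0.2673]
eef_rot: [0.551, 0.835, 0.001, -0.0]
ft_force: [-0.3, -0.1, -0.2]
width: 0.0526
```

Run:
```python
from m2 import *
s=read_state();M=R.from_quat(s['eef_rot']).as_matrix()
print(s['ee_pos'],M,s['joint_positions'],s['joint_vel'])
print(M.T@(np.array([.6039,.1449,.19])-s['ee_pos']))
```

```text
[0.603  0.14   0.2673] [[-0.393   0.9195  0.0008]
 [ 0.9195  0.393   0.0014]
 [ 0.001   0.0013 -1.    ]] [-0.6572  0.3472  0.4532  1.5365 -0.1568  1.2926  0.2195] [-0.5468  0.0896 -0.0391  0.1684 -0.0254 -0.2317 -1.4036]
[0.0041 0.0026 0.0773]
```

arm_command:
  commands:
    - [60,[0.002,0.001,0.015],[0,0,0]]
    - [60,[0.004,0.002,0.035],[0,0,0]]
    - [60,[0.006,0.003,0.055],[0,0,0]]
    - [60,[0.007,0.0036,0.07],[0,0,0]]
    - [60,[0.0072,0.0036,0.077],[0,0,0]]
    - [60,[0.0072,0.0036,0.077],[0,0,0]]
    - [60,[0.0072,0.0036,0.077],[0,0,0]]
    - [60,[0.0072,0.0036,0.077],[0,0,0]]
    - [60,[0.0072,0.0036,0.077],[0,0,0]]
    - [60,[0.0072,0.0036,0.077],[0,0,0]]

```text
time: 13.0
ee_pos: [0.6046, 0.1448, 0.1912]
eef_rot: [0.549, 0.836, 0.001, 0.0]
ft_force: [-0.4, -0.4, -0.3]
width: 0.052
```

Run:
```python
from m2 import *
s=read_state();M=R.from_quat(s['eef_rot']).as_matrix()
print(s['ee_pos'],M[:,:2],s['joint_positions'],s['width'])
print(M.T@(np.array([.6039,.1449,.140])-s['ee_pos']))
c=cam('wrist','w6.png')
c=cam('scene');cv2.imwrite('pics/s6c.png',cv2.resize(c['pixels'][130:250,300:430,::-1],None,fx=5,fy=5))
```

```text
[0.6046 0.1448 0.1912] [[-0.3966  0.918 ]
 [ 0.918   0.3966]
 [ 0.0001  0.0015]] [-0.648   0.4148  0.4344  1.6163 -0.1872  1.1503  0.2382] 0.05204817745275078
[ 0.0004 -0.0006  0.0512]
```

View pics/w6.png

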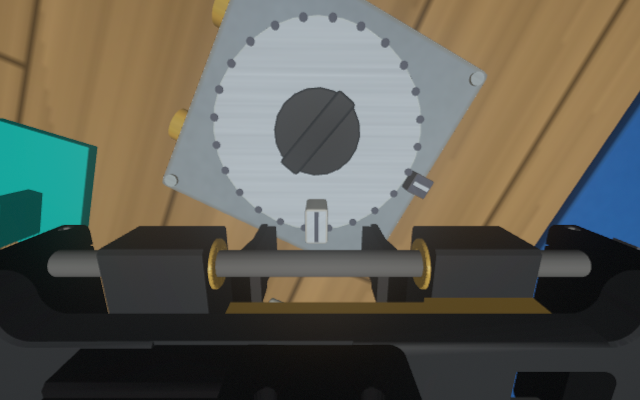

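View pics/s6c.png

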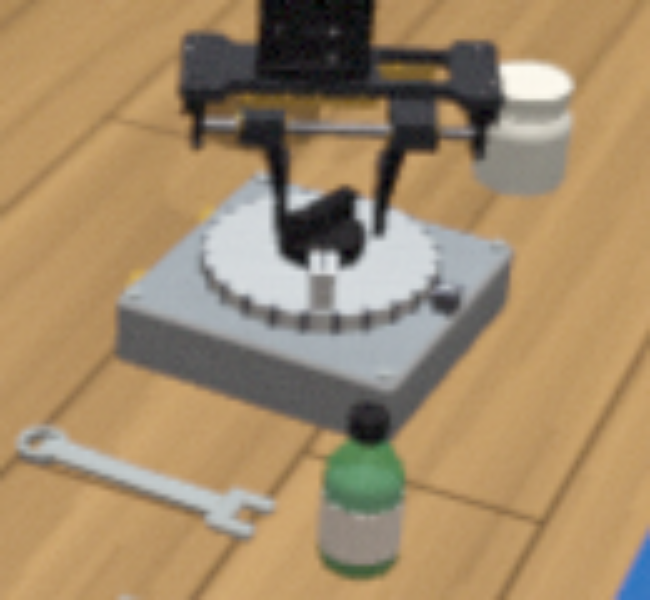

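The tab is centred between the fingers at (317,220) and aligned radially with the axis at (317,131). Descend to tips 4 mm above the disc and grip lightly.

arm_command:
  commands:
    - [60,[0,0,0.01],[0,0,0]]
    - [60,[0,0,0.022],[0,0,0]]
    - [60,[0,0,0.034],[0,0,0]]
    - [60,[0,0,0.044],[0,0,0]]
    - [60,[0,0,0.05],[0,0,0]]
    - [60,[0,0,0.0505],[0,0,0]]
    - [60,[0,0,0.0505],[0,0,0]]
    - [40,[0,0,0.0505],[0,0,0]]
    - [25,[0,0,0.0505],[0,0,0]]
    - [20,[0,0,0.0505],[0,0,0]]
  squeeze: 8

```text
time: 13.93
ee_pos: [0.6045, 0.1448, 0.1404]
eef_rot: [0.549, 0.836, 0.0, 0.0]
ft_force: [0.3, -0.2, -0.1]
width: 0.0396
```

arm_command:
  commands:
    - [5,[0,0,0],[0,0,0]]
    - [5,[0,0,0],[0,0,0]]
    - [5,[0,0,0],[0,0,0]]
    - [5,[0,0,0],[0,0,0]]
    - [5,[0,0,0],[0,0,0]]
    - [5,[0,0,0],[0,0,0]]
    - [5,[0,0,0],[0,0,0]]
    - [5,[0,0,0],[0,0,0]]
    - [5,[0,0,0],[0,0,0]]
    - [5,[0,0,0],[0,0,0]]

```text
time: 14.77
ee_pos: [0.6041, 0.1447, 0.1398]
eef_rot: [0.549, 0.836, -0.0, -0.0]
ft_force: [-2.9, -0.9, 3.8]
width: 0.0163
```

Run:
```python
from m2 import *
s=read_state();M=R.from_quat(s['eef_rot']).as_matrix();p=s['ee_pos']
print(p,M[:,:2],s['width'],s['ft_force'],s['torque'])
ctr=np.array([.5784,.2036]);v=p[:2]-ctr;r=np.hypot(*v);a=np.degrees(np.arctan2(v[1],v[0]));print('r',r,'ang',a,'tool y ang',np.degrees(np.arctan2(M[1,1],M[0,1])))
tot=-3.7-a;print(tot)
for k in range(1,21):
  th=np.radians(tot*k/20);w=ctr+np.array([[np.cos(th),-np.sin(th)],[np.sin(th),np.cos(th)]])@v-p[:2]
  t=M.T@np.r_[w,0];print(k,t.round(4),-th.round(3))
```

```text
[0.6041 0.1447 0.1398] [[-0.3967  0.918 ]
 [ 0.918   0.3967]
 [ 0.0001 -0.0003]] 0.016295460267949646 [-2.8758 -0.9168  3.8494] [-0.4112  0.7563  0.0923]
r 0.0642850822442782 ang -66.45291449979257 tool y ang 23.3713247032127
62.75291449979257
1 [ 0.0001  0.0035 -0.    ] -0.055
2 [ 0.0004  0.007  -0.    ] -0.11
3 [ 0.0009  0.0105 -0.    ] -0.164
4 [ 0.0016  0.014  -0.    ] -0.219
5 [ 0.0024  0.0174 -0.    ] -0.274
6 [ 0.0035  0.0207 -0.    ] -0.329
7 [ 0.0047  0.024  -0.    ] -0.383
8 [ 0.0062  0.0273 -0.    ] -0.438
9 [ 0.0077  0.0304 -0.    ] -0.493
10 [ 0.0095  0.0334 -0.    ] -0.548
11 [ 0.0114  0.0364 -0.    ] -0.602
12 [ 0.0135  0.0392 -0.    ] -0.657
13 [ 0.0157  0.0419 -0.    ] -0.712
14 [ 0.0181  0.0445 -0.    ] -0.767
15 [ 0.0206  0.047  -0.    ] -0.821
16 [ 0.0233  0.0493 -0.    ] -0.876
17 [ 0.0261  0.0515 -0.    ] -0.931
18 [ 0.0289  0.0535 -0.    ] -0.986
19 [ 0.0319  0.0554 -0.    ] -1.04
20 [ 0.035  0.057 -0.   ] -1.095
```

The tab is gripped (16.3 mm). Turn about the axis by +62.7° in two equal arcs.

arm_command:
  commands:
    - [5,[0.0001,0.0035,0],[0,0,-0.055]]
    - [5,[0.0004,0.007,0],[0,0,-0.11]]
    - [5,[0.0009,0.0105,0],[0,0,-0.164]]
    - [5,[0.0016,0.014,0],[0,0,-0.219]]
    - [5,[0.0024,0.0174,0],[0,0,-0.274]]
    - [5,[0.0035,0.0207,0],[0,0,-0.329]]
    - [5,[0.0047,0.024,0],[0,0,-0.383]]
    - [5,[0.0062,0.0273,0],[0,0,-0.438]]
    - [5,[0.0077,0.0304,0],[0,0,-0.493]]
    - [5,[0.0095,0.0334,0],[0,0,-0.548]]

```text
time: 15.6
ee_pos: [0.6307, 0.1668, 0.1398]
eef_rot: [0.301, 0.954, -0.0, -0.001]
ft_force: [-6.4, -2.7, 5.9]
width: 0.0159
```

arm_command:
  commands:
    - [5,[0.0001,0.0035,0],[0,0,-0.055]]
    - [5,[0.0004,0.007,0],[0,0,-0.11]]
    - [5,[0.0009,0.0105,0],[0,0,-0.164]]
    - [5,[0.0016,0.014,0],[0,0,-0.219]]
    - [5,[0.0024,0.0174,0],[0,0,-0.274]]
    - [5,[0.0035,0.0207,0],[0,0,-0.329]]
    - [5,[0.0047,0.024,0],[0,0,-0.383]]
    - [5,[0.0062,0.0273,0],[0,0,-0.438]]
    - [5,[0.0077,0.0304,0],[0,0,-0.493]]
    - [5,[0.0095,0.0334,0],[0,0,-0.548]]

```text
time: 16.43
ee_pos: [0.6418, 0.1992, 0.1398]
eef_rot: [0.032, 0.999, -0.0, -0.001]
ft_force: [-8.3, -3.9, 6.9]
width: 0.016
```

arm_command:
  commands:
    - [5,[0,0,0],[0,0,0]]
    - [5,[0,0,0],[0,0,0]]
    - [5,[0,0,0],[0,0,0]]
    - [5,[0,0,0],[0,0,0]]
    - [50,[0,0,0],[0,0,0]]
    - [50,[0,0,0],[0,0,0]]
    - [50,[0,0,0],[0,0,0]]
    - [50,[0,0,0],[0,0,0]]
    - [50,[0,0,-0.02],[0,0,0]]
    - [50,[0,0,-0.06],[0,0,0]]

```text
time: 17.27
ee_pos: [0.6403, 0.1989, 0.195]
eef_rot: [0.033, 0.999, -0.002, -0.004]
ft_force: [0.5, 0.0, -1.0]
width: 0.0417
```

arm_command:
  commands:
    - [50,[-0.01,0,-0.04],[0,0,0]]
    - [50,[-0.03,0,-0.08],[0,0,0]]
    - [50,[-0.04,0,-0.11],[0,0,0]]
    - [50,[-0.04,0,-0.12],[0,0,0]]
    - [50,[-0.04,0,-0.12],[0,0,0]]
    - [50,[-0.04,0,-0.12],[0,0,0]]
    - [50,[-0.04,0,-0.12],[0,0,0]]
    - [50,[-0.04,0,-0.12],[0,0,0]]
    - [50,[-0.04,0,-0.12],[0,0,0]]
    - [50,[-0.04,0,-0.12],[0,0,0]]

```text
time: 18.1
ee_pos: [0.6821, 0.1969, 0.3188]
eef_rot: [0.033, 0.999, -0.0, -0.001]
ft_force: [0.7, -0.1, -0.7]
width: 0.0435
```

Run:
```python
from m2 import *
c=cam('wrist','w7.png');c['pixels']=np.array(c['pixels']);pickle.dump(c,open('w7.pkl','wb'))
cv2.imwrite('pics/w7c.png',cv2.resize(c['pixels'][:220,210:430,::-1],None,fx=3,fy=2.7))
c=cam('top','t7.png');cv2.imwrite('pics/t7c.png',cv2.resize(c['pixels'][140:270,160:480,::-1],None,fx=2.5,fy=2.5))
```

```text
(no output)
```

View pics/w7c.png

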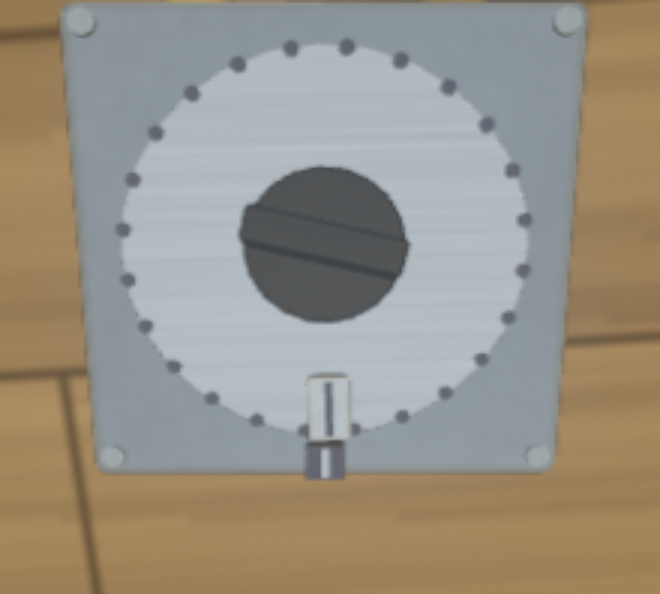

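View pics/t7c.png

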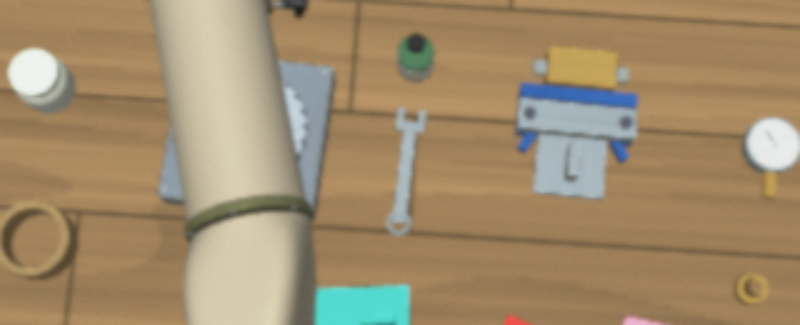

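Run:
```python
from m2 import *
ctr=np.array([.5784,.2036]);A=lambda v:np.degrees(np.arctan2(v[1],v[0]))
c=pickle.load(open('w7.pkl','rb'));g=lambda u,v:(210+u/3,v/2.7)
t=np.mean([onz(c,*g(*p),.096)[:2] for p in((308,376),(349,376),(307,440),(348,440))],0);i=onz(c,*g(325,462),.066)[:2]
print('tab',t,A(t-ctr),'index',i,A(i-ctr))
a,b=[onz(c,*g(*p),.103)[:2] for p in((248,206),(408,240))];print('trim edge',A(b-a))
c=pickle.load(open('w1.pkl','rb'));g=lambda u,v:(235+u/3.1,15+v/3.1)
a,b=[onz(c,*g(*p),.103)[:2] for p in((200,266),(343,314))];print('trim edge before',A(b-a))
```

```text
tab [0.642  0.2007] -2.6167697580296307 index [0.6688 0.1977] -3.714007716300824
trim edge 73.7483348289807
trim edge before 72.26140889770902
```

Tab and index agree within about 1° (1.5 mm), the trim bar is unchanged within measuring error, the plate is still home and the arm is clear. Handing in.

```bash
python3 -c "
from bench import *
s=read_state();print(s['time'],s['ft_force'],s['joint_vel'].round(3));print(close_job())"
```

```text
18.2 [0.67129851 0.45959215 0.25247369] [ 0.002 -0.002  0.002 -0.005  0.     0.002  0.001]
the job is handed in; nothing more can be done
None
```

I slid the grey steel plate under the crossbar until it met the back stop, then turned the ring about +63° by its tab to the index block. The job was handed in at 18.2 s, and the hand-in reports no verdict.

- **Plate:** the push ended in a 16 N contact where the stop was predicted. A wrist picture then put the plate about 1 mm from nominal home and 1–2 mm off the centre line. The top view taken after turning the ring still shows it in place under the bar.
- **Ring:** the tab measured −2.6° and the index block −3.7°, a gap of about 1.1° or 1.5 mm at the rim, against the 8 mm allowed.
- **Trim knob:** the bar's edge read 73.7° after and 72.3° before. That 1.5° difference is about what hand-picked pixels give, and well under the 8° limit.
- **Bystanders:** those visible in the last top view look unmoved by eye; I did not measure them. The arm stood clear and at rest at hand-in.

No check failed.

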